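# Shut the cling-film dispenser and park its slide cutter

### The job

The cling-film dispenser has just been given a new roll. Shut its white lid fully and run the orange slide cutter along the rail until it is home against the end stop at the blue end, so that film can be drawn for the trays. Leave everything else on the counter where it is.

Things in the scene. Friction and masses are not known exactly. Their poses are not given: they have to be found in the camera images.
- dispenser: The cling-film dispenser: grey box, 400 mm long (its y), 176 deep (x), 126 tall, fixed to the counter by suction feet, film roll inside. Origin: centre of its underside. Its x points away from the robot (yaw within 0.35 rad), y to the left along its length. At its -y (right-hand) end the end cheek and rail stop are blue, the parking end; at the +y end they are grey.
- lid (a joint): angle of the white lid in rad: 0 = shut on the box, grows as its front edge lifts, at most 1.5 (almost upright). A stiff hinge: the lid stays where it is left and follows a push of some 1 to 5 N. The lid is 352 mm long (y), 160 mm deep, 8 mm thick.
- lid_hinge (a point): middle of the lid's hinge line, at mid-thickness of the lid: 75 mm behind (+x of) the dispenser's origin, 115 mm above the counter. The line runs along the dispenser's y; the point's frame turns with the lid.
- lid_edge (a point): middle of the lid's front edge, on its outer (top when shut) face, 165 mm from the hinge line. A 90 mm wide finger tab sticks out 17 mm beyond it.
- cutter (a joint): distance in m of the orange slide cutter from its end stop at the blue end: 0 = against the blue stop (parked), 0.272 = against the grey stop. About 2 N moves it; it stays where it is left. Its rail (5 mm high, 24 wide) runs along the lid's outer face, parallel to the hinge line and 125 mm from it.
- cutter_grip (a point): grip point in the middle of the cutter's upright fin, 6 mm below its top. Fin: 42 mm long along the rail, 16 thick across it, 29 tall, on a shoe 52 mm along the rail, 32 across, 11 tall (shoe top 22 mm below this point, lid face 38 mm below). Turns with the lid; y along the rail, z out of the lid.
- park_stop (a point): where cutter_grip lies when the cutter is parked against the blue stop (moves with the lid); with the lid shut it is 50 mm in front of the dispenser's origin, 136 mm to its right and 157 mm above the counter
- carton: Closed cardboard carton with a green sleeve, 330 x 60 x 60 mm, lying just in front of the dispenser. A bystander, loose; origin under its middle.
- mill: Dark wooden pepper mill, 158 mm tall, 58 mm across, standing off the dispenser's blue end. A bystander, loose; origin under its middle.
- ramekin: White ceramic ramekin, 86 mm across, 50 mm tall, standing off the dispenser's grey end. A bystander, loose; origin under its middle.
- oil: Green glass oil bottle, 230 mm tall, 68 mm across, standing behind the dispenser near its grey end. A bystander, loose; origin under its middle.
- scoop: Steel portion scoop with a spring handle, 243 mm long, up to 58 mm tall, lying at the front right; origin on the counter under its middle. A bystander, loose.
- tongs: Steel serving tongs with black tips, 250 mm long, lying at the front left; origin under their middle. A bystander, loose.

How it is judged:
By the outcome, as a careful person would: the job done as asked, in the order asked, and still so for the second after the job is handed in, with the robot touching nothing.
It also fails if it takes over 48 s, if anything falls off the work surface, if the arm or the gripper's body presses on something with over 40 N, if the wrist force passes 120 N, or if a joint passes its speed limit or range.

### The arm

A 6-joint arm with a two-finger parallel gripper is mounted at the origin on the work surface. World frame = base frame: x ahead of the robot, y to its left, z up, the work surface at z = 0. Lengths are in m, angles in degrees, forces in N, time in s.
With the tool pointing down it reaches from about 0.25 to 0.725 m from the base axis. Payload 9.7 kg.
Tool frame: the origin (TCP) lies between the finger pads; the fingertips stand 19 mm ahead of it and the grasp point (between the pads) is the TCP; z points along the fingers, y is the line along which they close (so a half turn about z gives the same grasp; the last joint's range is limited). The gripper opens to 85 mm and grips with 20 to 120 N. Pads are 22 mm wide; open, the fingers measure 114 mm over their backs; the gripper's body (76 mm by 85 mm) begins 54 mm behind the grasp point. The pads swing forward as they close: fully open they stand 13 mm farther back than shut.
Start: joints at [68.984, 4.979, 10.078, 95.1, 0, 90], TCP at [0.197, 0.513, 0.25] pointing down, gripper open.
Joint ranges: [-179.16, 179.16], [-48.56, 103.87], [-65.8, 70.77], [-126.05, 130.52], [-82.76, 87.17], [-180, 180]. Speed limits (degrees/s): [127.2, 127.2, 147.25, 180, 180, 180].

### API

Orientations are given as [roll, pitch, yaw] about the fixed x, y, z axes, in that order (R = Rz(yaw) Ry(pitch) Rx(roll)).
In Python, from workcell import bot gives the robot as it stands. The module is installed in compiled form; this text tells all that it offers.
- The arm moves only by the shell command python3 -m crank 'ROWS' [OPENING] [FORCE]. ROWS is JSON, a list that holds one entry, the list of rows, each a list of 6 numbers: the shift along the world's x, y, z as a fraction of full scale, then the turn, a rotation vector about the world's x, y, z as a fraction of full scale. In form: [[[x, y, z, wx, wy, wz], ...]]. A call has 1 to 20 rows; each row shifts and turns the commanded pose from where the row before left it; what a row does not reach is not made up. Full scale, the value 1, is 20 mm for a shift and 0.12 rad for a turn. A row lasts 1/12 s, in which the tool goes at most 41.7 mm and 7.16 degrees, less where a joint would pass 70% of its speed; a pose out of reach is approached as far as the arm can. A call with a number of a shift or a turn outside -1 to 1 is refused whole. A call with a gripper value outside its range is refused whole. OPENING is the opening, from 0 (shut) to 1 (fully open), set as the call begins (- or left out, the last holds). The fingers move at their own pace and stop on an object; FORCE is the grip in N (left out, the last holds). Time passes only in rows, so rows that do not move let the fingers close. It gives the time, the measured TCP pose, the force, the opening and the grip force at its end, in the units of the state.
- bot.get_obs(): the state, without advancing time (a new reading comes with each control period).
- bot.camera(name): name is "scene" or "side" or "wrist"; returns the picture (480x640x3 uint8, red, green, blue); there is no depth.
- bot.camera_model(name): a dict with "vertical_fov" (degrees; the focal length in pixels is half the picture's height over the tangent of half this angle, whatever the lens; pixels are square), "cx", "cy" (the principal point, pixels), "k1" (the pictures are not rectified: a ray, as slopes to the right and down, at radius r is drawn at 1 + k1 r^2 times it, then the intrinsics apply), "R" (3x3) and "t" (3): a world point X has camera coordinates R X + t. Camera axes: x right, y down, z forward; pixel columns grow to the right and rows downward; lengths in m; the calibration is good to about 2 mm. A picture is of the moment at which its call begins: read the wrist's pose just before it. camera_model takes no time and is no camera call; for the wrist camera it gives the pose at the moment of the call.
- bot.job_done(): hands the job in; it is judged then, once.
The state is a dict: "time": time; "q": joint angles; "qd": joint speeds; "joint_efforts": joint torques, N m; "ee_pos": TCP position; "tcp_rot": TCP orientation; "wrist_force": force on the tool from outside, world axes, zero at the start; "torque": the same for the moment, N m; "opening": finger opening in m; "grasp_force": force on a finger pad.
Only numpy, scipy, OpenCV 4.12 (cv2) and the standard library are available. Lean on these libraries where they do the work, as an engineer would, in place of code of your own. Each camera call takes 0.05 s, during which the arm holds its last target. There are 200 camera calls.

## Working session

There is one attempt and no reset: what is moved stays moved. The work goes in short steps, Python scripts to look and compute and a shell command to move; the robot and the scene stay as the last step left them, time stands still between calls to the robot, and variables do not carry over. Pictures are saved under pics/ and viewed, at most 10 in all, crops included, and the job is handed in when it is done.

```bash
mkdir -p pics
python3 - <<'E'
from workcell import bot
import cv2
for n in ("scene","side"):
    cv2.imwrite(f"pics/{n}0.png",bot.camera(n)[:,:,::-1])
    m=bot.camera_model(n);print(n,m)
o=bot.get_obs();print(o["time"],o["ee_pos"],o["tcp_rot"],o["opening"])
E
```

```text
scene {'vertical_fov': 46.25143124806504, 'cx': 323.88012240598215, 'cy': 233.09671553940657, 'k1': -0.12782486309001756, 'R': array([[-7.81934396e-01,  6.23360212e-01, -8.04174537e-04],
       [ 5.27704667e-01,  6.61257589e-01, -5.33166190e-01],
       [-3.31822823e-01, -4.17325349e-01, -8.46010146e-01]]), 't': array([ 0.40788059, -0.2046764 ,  1.80114066])}
side {'vertical_fov': 50.53521655790382, 'cx': 321.42088480301635, 'cy': 236.17445100869404, 'k1': -0.1319707481911736, 'R': array([[ 0.62734757, -0.77873691,  0.0019634 ],
       [-0.5585438 , -0.45171483, -0.69568853],
       [ 0.54264523,  0.43534187, -0.71834087]]), 't': array([-0.3071489 ,  0.36362671,  0.92401146])}
0.1 [0.19716601 0.51323127 0.2496319 ] [-1.79928260e+02 -5.66250874e-05  1.58982735e+02] 0.08536353765991654
```

View pics/scene0.png

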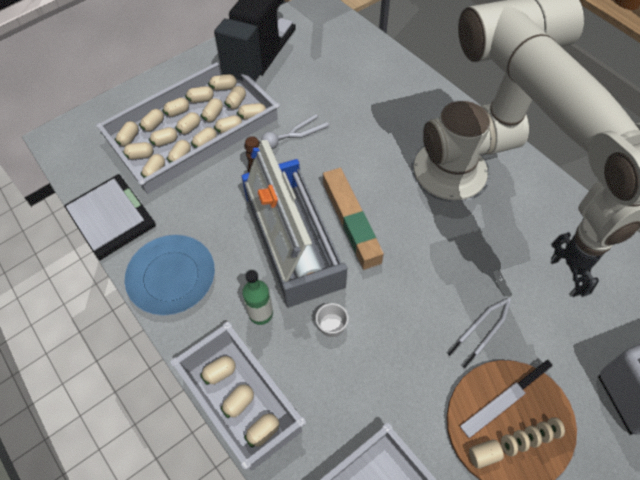

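View pics/side0.png

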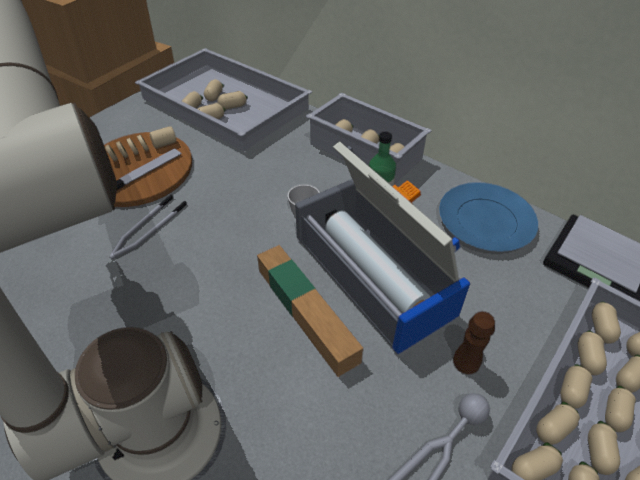

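Run:
```python
import cv2
a=cv2.imread("pics/scene0.png")[120:320,220:400];cv2.imwrite("pics/c1.png",cv2.resize(a,None,fx=3,fy=3,interpolation=cv2.INTER_CUBIC))
a=cv2.imread("pics/side0.png")[130:360,270:510];cv2.imwrite("pics/c2.png",cv2.resize(a,None,fx=2.5,fy=2.5,interpolation=cv2.INTER_CUBIC))
```

```text
(no output)
```

View pics/c1.png

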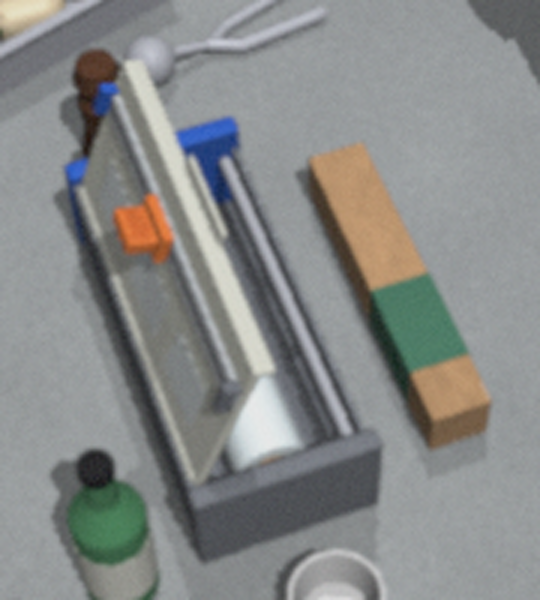

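View pics/c2.png

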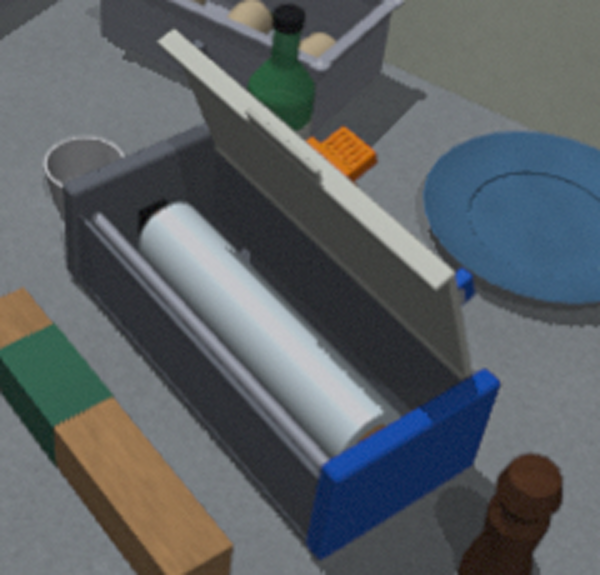

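```bash
cat > h.py <<'E'
import numpy as np,cv2
from workcell import bot
def proj(n,X,m=None):
    m=m or bot.camera_model(n);f=240/np.tan(np.radians(m["vertical_fov"])/2)
    c=np.asarray(X,float)@m["R"].T+m["t"];s=c[:,:2]/c[:,2:];s=s*(1+m["k1"]*(s**2).sum(1,keepdims=True))
    return s*f+[m["cx"],m["cy"]]
def world(p,L):  # p=x,y,yaw
    c,s=np.cos(p[2]),np.sin(p[2]);L=np.asarray(L,float)
    return L@np.array([[c,-s,0],[s,c,0],[0,0,1]]).T+[p[0],p[1],0]
def lid(a,u,y,n):
    return [.075-u*np.cos(a)+n*np.sin(a),y,.115+u*np.sin(a)+n*np.cos(a)]
E
python3 - <<'E'
from h import *
from scipy.optimize import least_squares
S=lambda x,y:(220+(x+.5)/3-.5,120+(y+.5)/3-.5)
D=lambda x,y:(270+(x+.5)/2.5-.5,130+(y+.5)/2.5-.5)
B=lambda x,y,z:lambda a,c:[x,y,z]
Ld=lambda u,y,n:lambda a,c:lid(a,u,y,n)
C=lambda u,dy,n:lambda a,c:lid(a,u,-.136+c+dy,n)
sc=[(S(378,441),B(-.088,.2,.126)),(S(377,500),B(-.088,.2,0)),(S(205,558),B(.088,.2,0)),(S(237,121),B(-.088,-.2,.126)),
 (S(250,380),Ld(.165,.176,.004)),(S(272,371),Ld(.165,.176,-.004)),(S(125,66),Ld(.165,-.176,.004)),
 (S(115,208),C(.133,-.021,.048)),(S(127,252),C(.133,.021,.048))]
sd=[(D(325,480),B(-.088,-.2,.126)),(D(315,556),B(-.088,-.2,0)),(D(497,378),B(.088,-.2,.126)),(D(475,463),B(.088,-.2,0)),(D(68,190),B(-.088,.2,.126)),(D(70,274),B(-.088,.2,0)),
 (D(443,288),Ld(.165,-.176,-.004)),(D(453,268),Ld(.165,-.176,.004)),(D(160,42),Ld(.165,.176,-.004)),(D(175,30),Ld(.165,.176,.004))]
ms=[(n,bot.camera_model(n),l) for n,l in(("scene",sc),("side",sd))]
def r(p):
    return np.concatenate([(proj(n,world(p,[f(p[3],p[4]) for _,f in l]),m)-[q for q,_ in l]).ravel() for n,m,l in ms])
s=least_squares(r,[.5,0,0,1.2,.1],loss="soft_l1");p=s.x
print(p.round(4));print(r(p).reshape(-1,2).round(1).tolist())
np.save("p.npy",p)
# bystanders
def ray(n,px,z):
    m=dict(ms_)[n]; return least_squares(lambda v:(proj(n,[[v[0],v[1],z]],m)-[px]).ravel(),[.5,0]).x
ms_=[(n,m) for n,m,_ in ms]
print("carton corners z.06",[ray("side",D(*q),.06).round(3).tolist() for q in((120,398),(230,548),)],[ray("scene",S(*q),.06).round(3).tolist() for q in((310,158),(362,146),(488,400),(430,418))])
print("mill top",ray("side",(482,320),.15).round(3),"oil top",ray("scene",S(95,465),.23).round(3),"ram",ray("scene",S(335,590),.05).round(3))
a,c=p[3],p[4]
for nm,q in dict(edge=lid(a,.165,0,.004),tab=lid(a,.182,0,.004),hinge=lid(a,0,0,0),grip=lid(a,.125,-.136+c,.042),gripshut=lid(0,.125,-.136+c,.042),park=lid(0,.125,-.136,.042),edgeshut=lid(0,.165,0,.004)).items(): print(nm,world(p,[q])[0].round(3))
E
```

```text
[ 0.562  -0.0957 -0.3156  1.1832  0.1255]
[[1.6, 2.4], [0.4, 4.3], [-1.9, 5.1], [-1.4, -2.0], [1.9, -0.9], [-2.5, 1.8], [0.3, -0.9], [0.8, 0.4], [1.6, -1.8], [4.7, -0.1], [1.1, 4.3], [3.0, 0.5], [-0.7, 2.6], [-2.4, -4.4], [-1.4, -0.4], [0.5, -2.9], [-0.2, 2.3], [2.4, -3.1], [-0.8, -0.5]]
carton corners z.06 [[0.415, -0.05], [0.354, -0.21]] [[0.358, -0.209], [0.307, -0.188], [0.407, 0.117], [0.461, 0.098]]
mill top [ 0.493 -0.377] oil top [0.768 0.032] ram [0.635 0.174]
edge [ 0.578 -0.101  0.269]
tab [ 0.571 -0.099  0.285]
hinge [ 0.633 -0.119  0.115]
grip [ 0.622 -0.126  0.247]
gripshut [ 0.511 -0.09   0.157]
park [ 0.472 -0.209  0.157]
edgeshut [ 0.476 -0.068  0.119]
```

Run:
```python
from h import *
from scipy.optimize import least_squares
S=lambda x,y:(220+(x+.5)/3-.5,120+(y+.5)/3-.5)
D=lambda x,y:(270+(x+.5)/2.5-.5,130+(y+.5)/2.5-.5)
B=lambda x,y,z:lambda p:[x*p[6]/.088,y,.126 if z else p[5]]
Ld=lambda u,y,n:lambda p:lid(p[3],u,y,n*p[7])
C=lambda u,dy,n:lambda p:lid(p[3],u,-.136+p[4]+dy,n)
sc=[(S(378,441),B(-.088,.2,.126)),(S(377,500),B(-.088,.2,0)),(S(205,558),B(.088,.2,0)),(S(237,121),B(-.088,-.2,.126)),
 (S(250,380),Ld(.165,.176,.004)),(S(272,371),Ld(.165,.176,-.004)),(S(125,66),Ld(.165,-.176,.004)),
 (S(115,208),C(.133,-.021,.048)),(S(127,252),C(.133,.021,.048))]
sd=[(D(325,480),B(-.088,-.2,.126)),(D(315,556),B(-.088,-.2,0)),(D(497,378),B(.088,-.2,.126)),(D(475,463),B(.088,-.2,0)),(D(68,190),B(-.088,.2,.126)),(D(70,274),B(-.088,.2,0)),
 (D(443,288),Ld(.165,-.176,-.004)),(D(453,268),Ld(.165,-.176,.004)),(D(160,42),Ld(.165,.176,-.004)),(D(175,30),Ld(.165,.176,.004))]
ms=[(n,bot.camera_model(n),l) for n,l in(("scene",sc),("side",sd))]
def r(p):
    return np.concatenate([(proj(n,world(p,[f(p) for _,f in l]),m)-[q for q,_ in l]).ravel() for n,m,l in ms])
s=least_squares(r,[.55,-.1,-.3,1.2,.12,.01,.088,1],loss="soft_l1",x_scale=[.01,.01,.01,.01,.01,.01,.01,.1]);p=s.x
print(p.round(4));print(r(p).reshape(-1,2).round(1).tolist())
np.save("p.npy",p)
a,c=p[3],p[4]
for nm,q in dict(edge=lid(a,.165,0,.004),tab=lid(a,.182,0,.004),hinge=lid(a,0,0,0),grip=lid(a,.125,-.136+c,.042),gripshut=lid(0,.125,-.136+c,.042),park=lid(0,.125,-.136,.042),edgeshut=lid(0,.165,0,.004)).items(): print(nm,world(p,[q])[0].round(3))
```

```text
[ 0.5586 -0.0958 -0.3192  1.1901  0.1275  0.0176  0.0852  2.1285]
[[1.4, 2.2], [0.4, 1.2], [-0.6, 1.3], [-1.1, -2.4], [0.6, -1.4], [-0.4, 1.0], [-0.4, -1.6], [1.7, 0.2], [2.5, -1.9], [4.5, 0.5], [1.9, 0.4], [1.1, 2.4], [-0.9, -0.2], [-2.2, -4.2], [-1.4, -5.2], [-2.1, -0.5], [1.1, 1.6], [0.5, -1.5], [0.6, -1.4]]
edge [ 0.575 -0.101  0.27 ]
tab [ 0.569 -0.099  0.285]
hinge [ 0.63  -0.119  0.115]
grip [ 0.62  -0.125  0.247]
gripshut [ 0.508 -0.088  0.157]
park [ 0.468 -0.209  0.157]
edgeshut [ 0.473 -0.068  0.119]
```

```bash
python3 -m crank '[[[0,0,1,0,0,0],[0,0,1,0,0,0],[0.7,-1,1,0,0,0],[0.7,-1,1,0,0,0],[0.7,-1,1,0,0,0],[0.7,-1,1,0,0,0],[0.7,-1,0,0,0,0],[0.7,-1,0,0,0,0],[0.7,-1,0,0,0,0],[0.7,-1,0,0,0,0],[0.7,-1,0,0,0,0],[0.7,-1,0,0,0,0],[0.7,-1,0,0,0,0],[0.7,-1,0,0,0,0],[0.7,-1,0,0,0,0],[0.7,-1,0,0,0,0],[0.7,-1,0,0,0,0],[0.7,-1,0,0,0,0],[0.7,-1,0,0,0,0],[0.7,-1,0,0,0,0]]]' 0 20
```

```text
time: 1.77
ee_pos: [0.4497, 0.1523, 0.3701]
tcp_rot: [-180.0, -0.0, 159.0]
wrist_force: [0.1, 0.6, -0.2]
opening: 0.0002
grasp_force: 0.0
```

```bash
python3 -m crank '[[[0.8,-0.94,0,0,0,0.4],[0.8,-0.94,0,0,0,0],[0.8,-0.94,0,0,0,0],[0.8,-0.94,0,0,0,0],[0.8,-0.94,0,0,0,0],[0.8,-0.94,0,0,0,0],[0.8,-0.94,0,0,0,0],[0.8,-0.94,0,0,0,0],[0.8,-0.94,0,0,0,0],[0.8,-0.94,0,0,0,0],[0.8,-0.94,0,0,0,0],[0,0,-1,0,0,0],[0,0,-1,0,0,0],[0,0,-1,0,0,0],[0,0,-0.6,0,0,0],[0,0,0,0,0,0]]]'
python3 - <<'E'
from h import *
cv2.imwrite("pics/s1.png",bot.camera("side")[60:360,200:600,::-1].repeat(2,0).repeat(2,1))
E
```

```text
time: 3.1
ee_pos: [0.6246, -0.0534, 0.2948]
tcp_rot: [-179.9, -0.3, 161.7]
wrist_force: [-0.8, 0.2, -0.4]
opening: 0.0001
grasp_force: 0.0
```

View pics/s1.png

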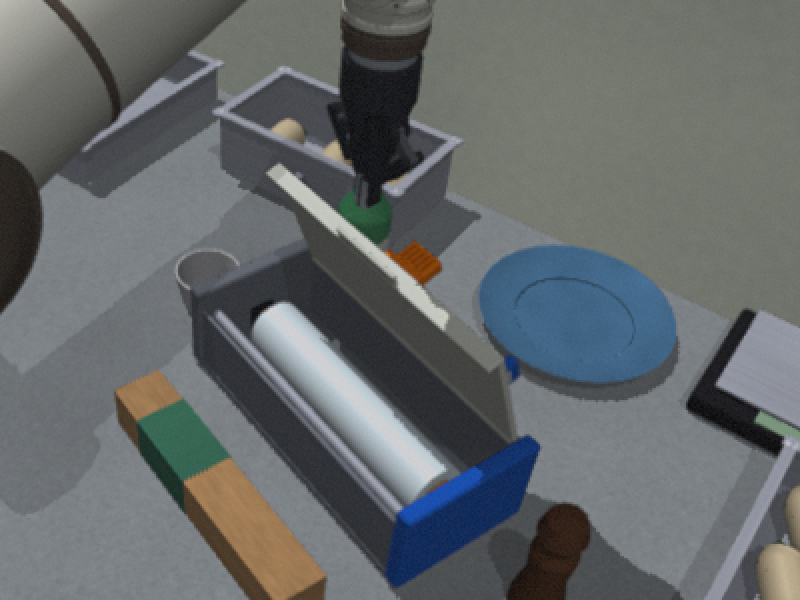

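Run:
```python
from h import *
p=np.load("p.npy");c=bot.get_obs()["ee_pos"]
for a in np.linspace(1.19,0,18):
    u=.158+.008*(1-a/1.19); n=.003
    L=lid(a,u,.06,n);L[0]+=.011;L[2]+=.019
    w=world(p,[L])[0];print(round(a,2),w.round(3),((w-c)/.02).round(2));c=w
```

```text
1.19 [ 0.606 -0.048  0.282] [-0.94  0.26 -0.75]
1.12 [ 0.596 -0.045  0.278] [-0.49  0.16 -0.19]
1.05 [ 0.586 -0.042  0.273] [-0.48  0.16 -0.23]
0.98 [ 0.577 -0.039  0.268] [-0.47  0.15 -0.26]
0.91 [ 0.568 -0.036  0.262] [-0.45  0.15 -0.3 ]
0.84 [ 0.56  -0.033  0.255] [-0.43  0.14 -0.33]
0.77 [ 0.551 -0.03   0.248] [-0.41  0.13 -0.36]
0.7 [ 0.544 -0.028  0.24 ] [-0.38  0.13 -0.4 ]
0.63 [ 0.537 -0.025  0.232] [-0.36  0.12 -0.42]
0.56 [ 0.53  -0.023  0.223] [-0.33  0.11 -0.45]
0.49 [ 0.524 -0.021  0.213] [-0.3   0.1  -0.47]
0.42 [ 0.519 -0.019  0.203] [-0.27  0.09 -0.5 ]
0.35 [ 0.514 -0.018  0.193] [-0.23  0.08 -0.52]
0.28 [ 0.51  -0.017  0.182] [-0.2   0.07 -0.53]
0.21 [ 0.507 -0.016  0.171] [-0.16  0.05 -0.55]
0.14 [ 0.504 -0.015  0.16 ] [-0.13  0.04 -0.56]
0.07 [ 0.503 -0.014  0.149] [-0.09  0.03 -0.57]
0.0 [ 0.501 -0.014  0.137] [-0.05  0.02 -0.58]
```

```bash
python3 -m crank '[[[0,0,-0.75,0,0,0],[-0.5,0.15,0,0,0,0],[-0.5,0.15,0,0,0,0],[-0.5,0.15,-0.2,0,0,0],[-0.5,0.15,-0.2,0,0,0],[-0.5,0.15,-0.25,0,0,0],[-0.45,0.15,-0.3,0,0,0],[-0.43,0.14,-0.33,0,0,0],[-0.4,0.13,-0.36,0,0,0],[-0.38,0.13,-0.4,0,0,0],[-0.36,0.12,-0.42,0,0,0],[0,0,0,0,0,0]]]'
python3 - <<'E'
from h import *
cv2.imwrite("pics/s2.png",bot.camera("side")[60:360,200:600,::-1].repeat(2,0).repeat(2,1))
E
```

```text
time: 4.15
ee_pos: [0.534, -0.0246, 0.2344]
tcp_rot: [180.0, -0.0, 161.8]
wrist_force: [-0.0, -0.7, -0.7]
opening: 0.0
grasp_force: 0.0
```

View pics/s2.png

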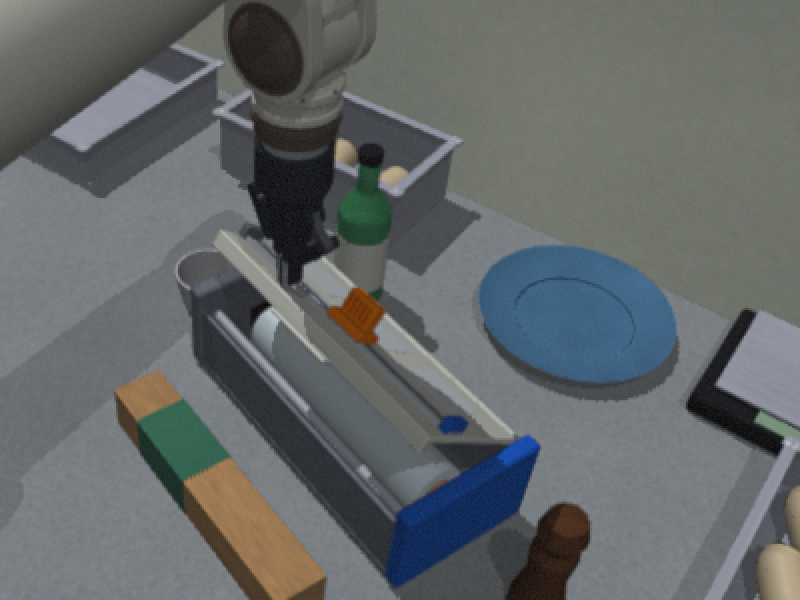

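The lid follows: its edge is now about halfway down, and the fingertip at (290,275) sits just in front of the rail. I'll continue along the arc.

```bash
python3 -m crank '[[[-0.36,0.12,-0.45,0,0,0],[-0.33,0.11,-0.47,0,0,0],[-0.3,0.1,-0.5,0,0,0],[-0.25,0.08,-0.5,0,0,0],[-0.2,0.07,-0.55,0,0,0],[-0.16,0.05,-0.55,0,0,0],[-0.13,0.04,-0.55,0,0,0],[-0.1,0.03,-0.55,0,0,0],[-0.05,0,-0.4,0,0,0],[0,0,-0.1,0,0,0],[0,0,-0.1,0,0,0],[0,0,0,0,0,0]]]'
```

```text
time: 5.2
ee_pos: [0.4977, -0.0131, 0.1401]
tcp_rot: [180.0, 0.0, 161.7]
wrist_force: [0.5, -0.1, 0.4]
opening: -0.0
grasp_force: 0.0
```

```bash
for i in 1 2 3; do python3 -m crank '[[[0,0,-0.1,0,0,0],[0,0,-0.1,0,0,0],[0,0,0,0,0,0]]]' | grep -E "ee_pos|force"; done
python3 - <<'E'
from h import *
cv2.imwrite("pics/s3.png",bot.camera("side")[60:360,200:600,::-1].repeat(2,0).repeat(2,1))
E
```

```text
ee_pos: [0.4979, -0.013, 0.1379]
wrist_force: [-4.0, 0.7, 13.1]
grasp_force: 6.8
ee_pos: [0.4979, -0.013, 0.1376]
wrist_force: [-17.0, 0.1, 40.7]
grasp_force: 20.9
ee_pos: [0.498, -0.013, 0.1373]
wrist_force: [-28.1, 2.4, 69.8]
grasp_force: 35.0
```

View pics/s3.png

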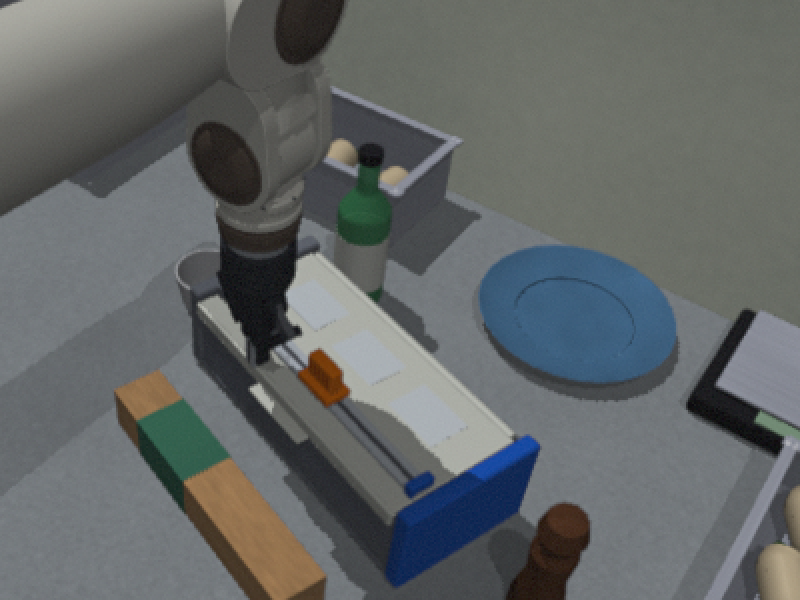

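```bash
python3 -m crank '[[[0,0,0.7,0,0,0],[0,0,0.7,0,0,0],[0.4,-0.13,0,0,0,0],[0.4,-0.13,0,0,0,0],[0.4,-0.13,0,0,0,0],[0.4,-0.13,0,0,0,0],[0,0,0,0,0,0],[0,0,0,0,0,0]]]' && python3 -m crank '[[[-0.16,-0.475,0,0,0,0],[-0.16,-0.475,0,0,0,0],[-0.16,-0.475,0,0,0,0],[-0.16,-0.475,0,0,0,0],[-0.16,-0.475,0,0,0,0],[-0.16,-0.475,0,0,0,0],[0,0,0,0,0,0]]]'
```

```text
time: 6.67
ee_pos: [0.5293, -0.0236, 0.1545]
tcp_rot: [-180.0, -0.1, 161.7]
wrist_force: [-0.6, 0.4, -0.1]
opening: 0.0001
grasp_force: 0.0
time: 7.25
ee_pos: [0.5094, -0.0822, 0.1559]
tcp_rot: [-180.0, 0.0, 161.6]
wrist_force: [-1.0, 0.1, 0.1]
opening: 0.0003
grasp_force: 0.0
```

```bash
python3 -m crank '[[[0,0,0.4,0,0,0],[-0.16,-0.475,0,0,0,0],[-0.16,-0.475,0,0,0,0],[-0.16,-0.475,0,0,0,0],[-0.16,-0.475,0,0,0,0],[-0.16,-0.475,0,0,0,0],[-0.16,-0.475,0,0,0,0],[0,0,0,0,0,0]]]'
python3 - <<'E'
from h import *
cv2.imwrite("pics/s4.png",bot.camera("side")[60:360,200:600,::-1].repeat(2,0).repeat(2,1))
E
```

```text
time: 7.92
ee_pos: [0.4901, -0.1392, 0.1635]
tcp_rot: [-180.0, -0.0, 161.6]
wrist_force: [0.4, -0.7, 0.7]
opening: -0.0
grasp_force: 0.0
```

View pics/s4.png

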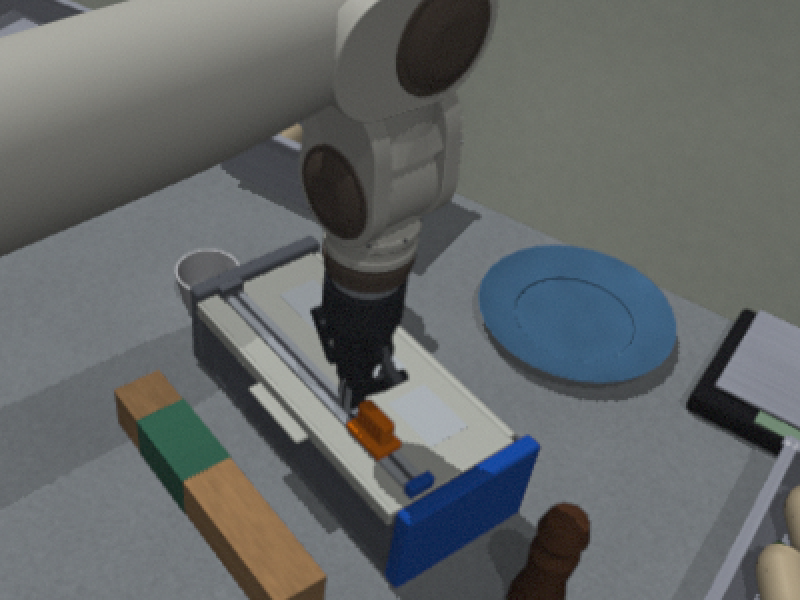

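```bash
python3 -m crank '[[[-0.16,-0.475,0,0,0,0],[-0.16,-0.475,0,0,0,0],[-0.16,-0.475,0,0,0,0],[0,0,0,0,0,0]]]'; for i in 1 2 3 4 5; do python3 -m crank '[[[-0.03,-0.1,0,0,0,0],[-0.03,-0.1,0,0,0,0],[0,0,0,0,0,0]]]' | grep -E "ee_pos|t_force"; done
```

```text
time: 8.3
ee_pos: [0.4806, -0.1674, 0.1635]
tcp_rot: [-180.0, -0.0, 161.7]
wrist_force: [-1.1, 0.5, 0.5]
opening: 0.0002
grasp_force: 0.0
ee_pos: [0.4798, -0.17, 0.1636]
wrist_force: [-0.8, -0.6, -0.1]
ee_pos: [0.4787, -0.1739, 0.1636]
wrist_force: [-1.1, 1.6, 0.3]
ee_pos: [0.4776, -0.1776, 0.1637]
wrist_force: [0.1, 4.2, 0.3]
ee_pos: [0.4773, -0.1787, 0.164]
wrist_force: [4.4, 23.6, 3.0]
ee_pos: [0.477, -0.1797, 0.1643]
wrist_force: [10.2, 41.7, 5.4]
```

```bash
python3 -m crank '[[[0.1,0.3,0,0,0,0],[0.16,0.5,0,0,0,0],[0.16,0.5,0,0,0,0],[0,0,1,0,0,0],[0,0,1,0,0,0],[0,0,1,0,0,0],[0,0,1,0,0,0],[0,1,1,0,0,0],[0,1,1,0,0,0],[0,1,1,0,0,0],[0,1,0,0,0,0],[0,1,0,0,0,0],[0,1,0,0,0,0],[0,1,0,0,0,0],[0,1,0,0,0,0],[0,1,0,0,0,0],[0,1,0,0,0,0],[0,1,0,0,0,0],[0,0,0,0,0,0],[0,0,0,0,0,0]]]'
python3 - <<'E'
from h import *
a=bot.camera("side")[130:360,230:530,::-1];b=bot.camera("scene")[110:330,210:410,::-1]
cv2.imwrite("pics/s5.png",np.hstack([cv2.resize(a,(450,345)),cv2.resize(b,(314,345))]))
E
```

```text
time: 11.22
ee_pos: [0.4837, 0.0607, 0.3037]
tcp_rot: [-180.0, 0.0, 161.8]
wrist_force: [0.3, -0.6, 0.4]
opening: 0.0003
grasp_force: 0.0
```

View pics/s5.png

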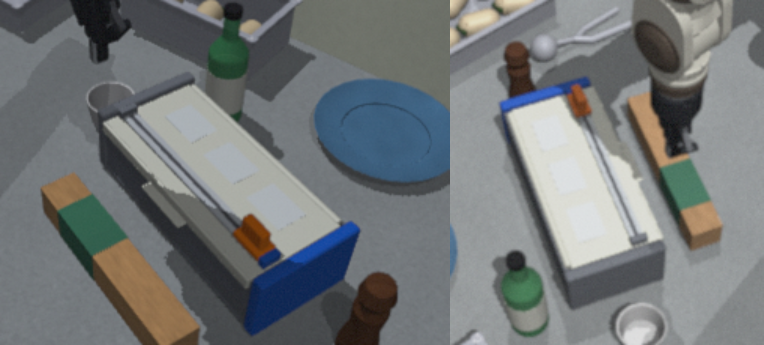

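The lid lies flat and shut. The cutter, at (257,238) in the left view, is against the blue stop, the bystanders haven't moved and the robot is clear.

```bash
python3 -c "
from workcell import bot
print(bot.job_done())"
```

```text
the job is handed in; nothing more can be done
None
```

The lid is fully shut, the orange cutter is home against the blue end stop, nothing else on the counter was disturbed, and the job was handed in at about 11 s.

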